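# Dock the conical flask in the anti-tip rack

## Task

Put the larger of the two stoppered conical flasks into the free bay of the steel anti-tip rack: bring it in through the open front, its body under the slotted plate and its neck in the slot, and set it down gently so that it stands upright in the middle of the cork mat. Keep the flask upright all the way, and leave the small flask and the bottle already in the rack where they are.

Things in the scene. Friction and masses are not known exactly. Their poses are not given: they have to be found in the camera images.
- flask: The flask to move: the larger clear-glass conical flask, about 0.2 kg, round about its z axis. Origin: centre of its underside, z up. Base 86 mm in diameter, tapering to a straight neck 32 mm in diameter from 92 to 156 mm above the underside; on it a dark stopper, 28 mm wide, up to 172 mm. Grip the neck, 135 to 150 mm up.
- mat: Cork mat, fixed on the bench in the rack's free bay, 110 x 110 x 3 mm. Origin: centre of its underside (z 0). Its x axis points into the bay from the open front, along the slot. The rack's fixed steel plate lies 86 to 92 mm above the bench, from x -45 to +45 mm. Its slot is 56 mm wide, centred on y = 0, open at x = -45, closed at x = +28 mm. Nothing is above the plate but the bottle's top.
- bay_bottle: Bystander, to be left: clear-glass bottle with a blue cap in the rack's other bay, 70 mm in diameter, 134 mm high, cap 36 mm wide. Origin: centre of its underside. It stands 130 mm beside the mat's centre, on the mat's +y or -y side. The rack is 270 mm wide; its plate stands on an upright sheet at each end, the nearer one 70 mm from the mat's centre, on the side away from this bottle.
- small_flask: Bystander, to be left: the smaller conical flask, same shape, base 64 mm in diameter, neck 22 mm, 117 mm high with its stopper. Origin: centre of its underside. It stands on the bench, at least 100 mm from the large flask (centre to centre).

How it is judged (in metres and radians):
At the end, for the whole second after the job is handed in: The large flask stands upright (within 0.1 rad) and at rest on the cork mat, its axis within 20 mm of the mat's centre, its underside less than 8 mm above the bench; the small flask and the rack's bottle are within 30 mm of where they began (horizontal distance between flask and mat below 0.02 m and height (world z) of flask below 0.008 m and angle between flask's own z axis and vertical below 0.1 rad and linear speed of flask below 0.02 m/s and distance of each of small_flask, bay_bottle from where it was at the start of the episode below 0.03 m); the robot touches nothing.
It fails at once if the flask is tipped more than 0.35 rad (20 degrees) (angle between flask's own z axis and vertical above 0.35 rad).
It fails at once if the flask is dropped or rammed into place (faster than 0.35 m/s within 40 mm of the mat's middle, as in a fall of more than about 6 mm) (horizontal distance between flask and mat below 0.04 m and linear speed of flask above 0.35 m/s).
It fails at once if the small flask is shifted more than 30 mm (distance of small_flask from where it was at the start of the episode above 0.03 m).
It fails at once if the bottle in the rack is shifted more than 30 mm (distance of bay_bottle from where it was at the start of the episode above 0.03 m).
It also fails if it takes over 40 s, if anything falls off the work surface, if the arm or the gripper's body presses on something with over 40 N, if the wrist force passes 120 N, or if a joint passes its speed limit or range.

## Robot

A 6-joint arm with a two-finger parallel gripper is mounted at the origin on the work surface. World frame = base frame: x ahead of the robot, y to its left, z up, the work surface at z = 0. Lengths are in mm, angles in degrees, forces in N, time in s.
With the tool pointing down it reaches from about 300 to 850 mm from the base axis. Payload 4.2 kg.
Tool frame: the origin (TCP) lies on the centre line of the jaws, within the pads' length; the fingertips stand 8 mm ahead of it and the grasp point (between the pads) lies 11 mm behind it; z points along the fingers, y is the line along which they close (so a half turn about z gives the same grasp; the last joint's range is limited). The gripper opens to 91 mm and grips with 3 to 60 N. Pads are 32 mm wide; open, the fingers measure 118 mm over their backs; the gripper's body (76 mm by 178 mm) begins 60 mm behind the grasp point.
Start: joints at [-67.552, 18.312, 89.639, -0, 72.044, -1.146], TCP at [230.154, -526.946, 221.976] pointing down, gripper open.
Joint ranges: [-177.97, 177.97], [-48.28, 115.42], [12.27, 149.76], [-77.06, 257.06], [2.81, 150.46], [-146.56, 146.56]. Speed limits (degrees/s): [147.25, 147.25, 180, 180, 180, 180].

## Interface

Orientations are given as [roll, pitch, yaw] about the fixed x, y, z axes, in that order (R = Rz(yaw) Ry(pitch) Rx(roll)).
In Python, from workcell import telemetry, eyes, ticket gives the robot as it stands. The module is installed in compiled form; this text tells all that it offers.
- The arm moves only by the shell command python3 -m crank 'ROWS' [OPENING] [FORCE]. ROWS is JSON, a list of rows, each an object of numbers: "dx", "dy", "dz": the shift along the world's x, y, z normalised to -1 to 1, where 1 is 80 cm; "yaw": the turn about the world's z normalised to -1 to 1, where 1 is 5 degrees. A call has 1 to 10 rows; each row shifts and turns the commanded pose from where the row before left it; what a row does not reach is not made up. A row lasts 1/8 s, in which the tool goes at most 62.5 mm and 10.7 degrees, less where a joint would pass 70% of its speed; a pose out of reach is approached as far as the arm can. A call with a number of a shift or a turn outside -1 to 1 is refused whole. A call with a gripper value outside its range is refused whole. OPENING is the opening, from 0 (shut) to 1 (fully open), set as the call begins (- or left out, the last holds). The fingers move at their own pace and stop on an object; FORCE is the grip in N (left out, the last holds). Time passes only in rows, so rows that do not move let the fingers close. It gives the time, the measured TCP pose, the force, the opening and the grip force at its end, in the units of the state.
- telemetry.state(): the state, without advancing time (a new reading comes with each control period).
- eyes.grab_frame(name): name is "scene" or "top" or "wrist"; returns the picture (400x640x3 uint8, red, green, blue); there is no depth.
- eyes.calibration(name): a dict with "camera_matrix" (3x3 intrinsics, pixels), "world_from_camera" (4x4, takes a point from camera to world coordinates). Camera axes: x right, y down, z forward; pixel columns grow to the right and rows downward; lengths in mm; the calibration is good to about 2 mm. A picture is of the moment at which its call begins: read the wrist's pose just before it. calibration takes no time and is no camera call; for the wrist camera it gives the pose at the moment of the call.
- ticket.job_done(): hands the job in; it is judged then, once.
The state is a dict: "time_s": time; "qpos": joint angles; "qvel": joint speeds; "effort": joint torques, N m; "ee_pos": TCP position; "ee_rot": TCP orientation; "force": force on the tool from outside, world axes, zero at the start; "torque": the same for the moment, N m; "gripper_width": finger opening in mm; "gripper_force": force on a finger pad.
Only numpy, scipy, OpenCV 4.12 (cv2) and the standard library are available. Lean on these libraries where they do the work, as an engineer would, in place of code of your own. Each camera call takes 0.05 s, during which the arm holds its last target. There are 200 camera calls.

## Working session

There is one attempt and no reset: what is moved stays moved. The work goes in short steps, Python scripts to look and compute and a shell command to move; the robot and the scene stay as the last step left them, time stands still between calls to the robot, and variables do not carry over. Pictures are saved under pics/ and viewed, at most 10 in all, crops included, and the job is handed in when it is done.

```bash
mkdir -p pics; cat > h.py <<'E'
import numpy as np, cv2
from workcell import telemetry, eyes, ticket
def save(n,f):
    im=eyes.grab_frame(n); cv2.imwrite(f'pics/{f}.png',im[:,:,::-1]); return im
def ray(n,u,v,c=None):
    c=c or eyes.calibration(n); K=np.array(c["camera_matrix"]);T=np.array(c["world_from_camera"])
    d=T[:3,:3]@np.linalg.solve(K,[u,v,1.]); return T[:3,3],d
def onz(n,u,v,z,c=None):
    o,d=ray(n,u,v,c); return o+d*(z-o[2])/d[2]
def proj(n,p,c=None):
    c=c or eyes.calibration(n); K=np.array(c["camera_matrix"]);T=np.array(c["world_from_camera"])
    q=K@(T[:3,:3].T@(np.array(p,float)-T[:3,3])); return q[:2]/q[2]
E
python3 -c "
from h import *
for n in ['top','scene']: save(n,n+'0'); c=eyes.calibration(n); print(n,np.round(c['world_from_camera'],2).tolist(),np.round(c['camera_matrix'],1).tolist())
"
```

```text
top [[0.03, -0.99, 0.15, 439.67], [-1.0, -0.03, -0.0, 25.04], [0.01, -0.15, -0.99, 837.16], [0.0, 0.0, 0.0, 1.0]] [[432.9, 0.0, 320.5], [0.0, 432.9, 206.4], [0.0, 0.0, 1.0]]
scene [[0.38, 0.79, -0.49, 997.1], [0.93, -0.32, 0.19, -146.71], [-0.0, -0.53, -0.85, 807.12], [0.0, 0.0, 0.0, 1.0]] [[452.7, 0.0, 317.6], [0.0, 452.7, 210.2], [0.0, 0.0, 1.0]]
```

View pics/top0.png

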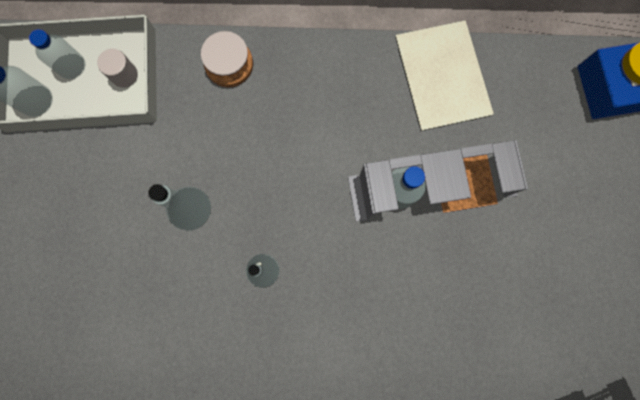

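View pics/scene0.png

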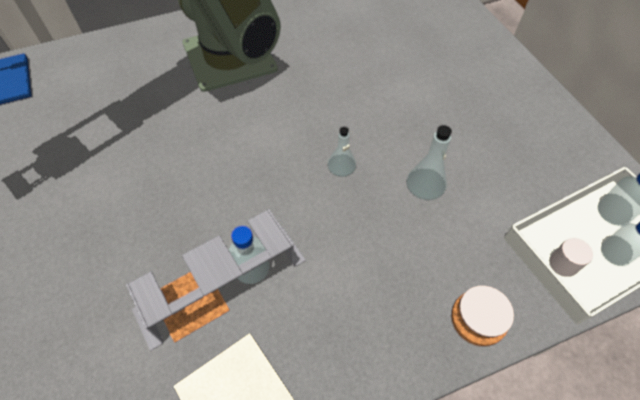

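The top view shows the large flask's stopper at (158,193) with its base at (189,209), and the small flask at (255,270) with its base at (263,271). The rack's free bay is at about (475,185), with its open front towards the robot. The bottle's cap is at (414,177). Next I'll measure these.

```bash
cat > m.py <<'E'
from h import *
t=cv2.imread('pics/top0.png'); s=cv2.imread('pics/scene0.png')
def cent(im,lo,hi,box):
    m=cv2.inRange(cv2.cvtColor(im,cv2.COLOR_BGR2HSV),lo,hi); x0,y0,x1,y1=box
    M=cv2.moments(m[y0:y1,x0:x1],True); return M['m10']/M['m00']+x0,M['m01']/M['m00']+y0,M['m00']
for n,im,b in [('top',t,(140,175,175,210)),('scene',s,(430,120,460,145))]:
    u,v,a=cent(im,(0,0,0),(180,255,45),b); print(n,'stopper',u,v,a,onz(n,u,v,168).round(1))
for n,im,b in [('top',t,(240,255,270,285)),('scene',s,(330,120,355,138))]:
    u,v,a=cent(im,(0,0,0),(180,255,45),b); print(n,'small',u,v,a,onz(n,u,v,114).round(1))
for n,im,b in [('top',t,(395,160,430,195)),('scene',s,(228,222,258,252))]:
    u,v,a=cent(im,(105,150,60),(130,255,255),b); print(n,'cap',u,v,a,onz(n,u,v,130).round(1))
print('base',onz('top',189,209,0).round(1),onz('scene',426,183,0).round(1))
c=cv2.resize(t[130:230,340:540],None,fx=4,fy=4,interpolation=cv2.INTER_CUBIC)
cv2.imwrite('pics/rack.png',c)
E
python3 m.py
```

```text
top stopper 157.62100456621005 192.62100456621005 219.0 [558.  279.4 168. ]
scene stopper 443.37226277372264 132.61313868613138 137.0 [562.1 278.8 168. ]
top small 253.24675324675326 269.6363636363636 77.0 [442.9 131.5 114. ]
scene small 343.72093023255815 131.18604651162792 43.0 [446.1 130.9 114. ]
top cap 413.47109826589593 176.79190751445086 346.0 [ 603.7 -130.8  130. ]
scene cap 241.81976744186048 236.62790697674419 344.0 [ 609.1 -130.8  130. ]
base [557.  279.4   0. ] [558.9 282.2   0. ]
```

View pics/rack.png

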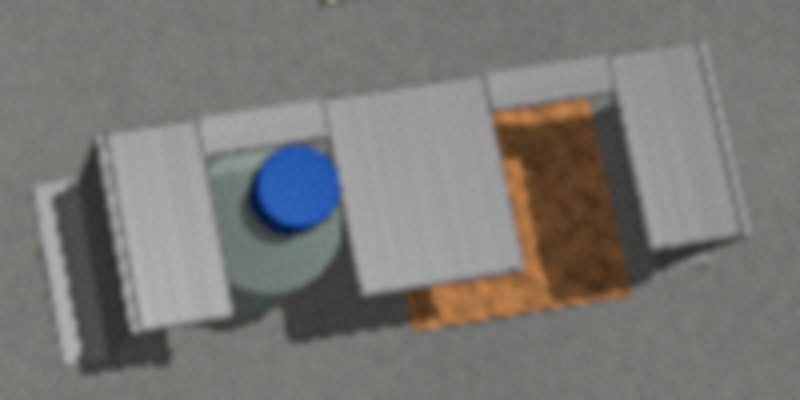

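```bash
cat > r.py <<'E'
from h import *
P=lambda u,v,z=92: onz('top',u/4+340-.4,v/4+130-.4,z)[:2]
f=np.array([P(*p) for p in [(135,332),(232,316),(365,295),(520,268),(655,250),(748,235)]])
b=np.array([P(*p) for p in [(108,135),(197,122),(325,102),(483,80),(612,57),(703,43)]])
print(f.round(1).tolist(),b.round(1).tolist())
print('widths f',np.linalg.norm(np.diff(f,axis=0),axis=1).round(1),'b',np.linalg.norm(np.diff(b,axis=0),axis=1).round(1),'depth',np.linalg.norm(b-f,axis=1).round(1))
d=np.linalg.svd(np.r_[f-f.mean(0),b-b.mean(0)])[2][0]; d*=-np.sign(d[1])
xin=np.array([-d[1],d[0]]); print('dir -y',d,'in',xin,'angle',np.degrees(np.arctan2(xin[1],xin[0])))
c=(f[3]+f[4]+b[3]+b[4])/4; print('slot centre',c, 'bottle+130', np.array([605.9,-130.8])+130*d)
print('mat front corners', P(410,330,3),P(630,293,3))
print(telemetry.state()['ee_pos'],telemetry.state()['ee_rot'])
E
python3 r.py
```

```text
[[546.8, -68.9], [555.0, -111.1], [565.9, -169.3], [579.8, -237.4], [589.5, -297.0], [597.4, -338.2]] [[634.5, -56.2], [641.6, -95.6], [652.3, -152.5], [664.5, -223.1], [676.8, -281.1], [684.5, -322.1]]
widths f [43.  59.1 69.5 60.4 42. ] b [40.  57.9 71.6 59.3 41.7] depth [88.6 87.9 88.  85.9 88.7 88.6]
dir -y [ 0.18466879 -0.98280081] in [0.98280081 0.18466879] angle 10.641822708414962
slot centre [ 627.65233232 -259.636315  ] bottle+130 [ 629.9069426  -258.56410571]
mat front corners [ 564.31057251 -214.24609081] [ 585.6309648  -322.38069591]
[ 229.96602567 -526.56070813  221.22425538] [-1.79911516e+02  1.05823661e-03  2.35946693e+01]
```

The two views agree: the large flask is at about (559,280), and the mat centre is at about (629,-259) with its x axis at 10.6°. The slot, the bottle and the mat's front edge give the same answer within 2 mm. The crop shows the open front facing the robot. I'll move over the flask.

```bash
R='python3 -m crank'
python3 -m crank '[{"dx":0.02,"dy":0.04},{"dx":0.026,"dy":0.063},{"dx":0.026,"dy":0.063},{"dx":0.026,"dy":0.063},{"dx":0.026,"dy":0.063},{"dx":0.026,"dy":0.063},{"dx":0.026,"dy":0.063},{"dx":0.026,"dy":0.063},{"dx":0.026,"dy":0.063},{"dx":0.026,"dy":0.063}]' 1
python3 -m crank '[{"dx":0.026,"dy":0.063},{"dx":0.026,"dy":0.063},{"dx":0.026,"dy":0.063},{"dx":0.026,"dy":0.063},{"dx":0.026,"dy":0.063},{"dx":0.026,"dy":0.063},{"dx":0.002,"dy":0.023},{}]'
python3 -c "
from h import *
c=eyes.calibration('wrist');print(telemetry.state()['ee_pos'].round(1) if hasattr(telemetry.state()['ee_pos'],'round') else telemetry.state()['ee_pos'])
save('wrist','w1')
import json;json.dump({k:np.array(v).tolist() for k,v in c.items()},open('w1.json','w'))
print('expected stopper px',proj('wrist',[559,280,172],c))
"
```

```text
[ 230.  -526.6  221.2]
expected stopper px [-2619.99791888 -2640.71231284]validation failed for argument at $[0]...
validation failed for argument at $[0]...
```

View pics/w1.png

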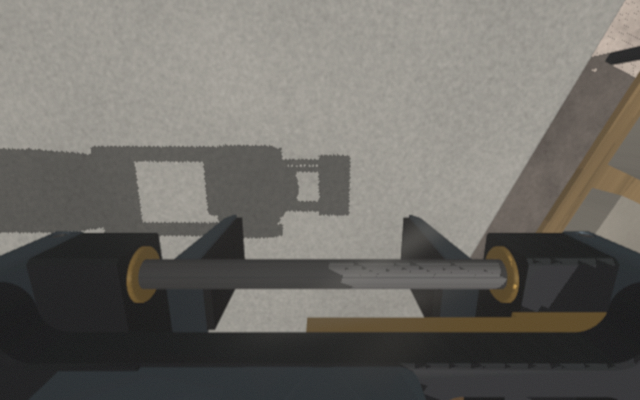

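The call was refused and the arm did not move, so this wrist view shows only bare bench and the fingers. Each row probably needs all four keys.

```bash
python3 -m crank '[{"dx":0.02,"dy":0.04,"dz":0,"yaw":0},{"dx":0.026,"dy":0.063,"dz":0,"yaw":0},{"dx":0.026,"dy":0.063,"dz":0,"yaw":0},{"dx":0.026,"dy":0.063,"dz":0,"yaw":0},{"dx":0.026,"dy":0.063,"dz":0,"yaw":0},{"dx":0.026,"dy":0.063,"dz":0,"yaw":0},{"dx":0.026,"dy":0.063,"dz":0,"yaw":0},{"dx":0.026,"dy":0.063,"dz":0,"yaw":0}]' 1
```

```text
time_s: 1.15
ee_pos: [392.0, -140.5, 222.0]
ee_rot: [180.0, -0.0, 23.6]
force: [0.6, 0.1, 1.3]
gripper_width: 91.3
gripper_force: 0.0
```

```bash
python3 -m crank '[{"dx":0.026,"dy":0.063,"dz":0,"yaw":0},{"dx":0.026,"dy":0.063,"dz":0,"yaw":0},{"dx":0.026,"dy":0.063,"dz":0,"yaw":0},{"dx":0.026,"dy":0.063,"dz":0,"yaw":0},{"dx":0.026,"dy":0.063,"dz":0,"yaw":0},{"dx":0.026,"dy":0.063,"dz":0,"yaw":0},{"dx":0.026,"dy":0.063,"dz":0,"yaw":0},{"dx":0.026,"dy":0.063,"dz":0,"yaw":0},{"dx":0.001,"dy":0.023,"dz":0,"yaw":0},{"dx":0,"dy":0,"dz":0,"yaw":0}]' && python3 -c "
from h import *
c=eyes.calibration('wrist');save('wrist','w2')
import json;json.dump({k:np.array(v).tolist() for k,v in c.items()},open('w1.json','w'))
print('expected stopper px',proj('wrist',[559,280,172],c))
"
```

```text
time_s: 2.4
ee_pos: [558.3, 279.9, 221.2]
ee_rot: [180.0, 0.1, 23.7]
force: [-0.1, -0.7, 0.3]
gripper_width: 90.9
gripper_force: 0.0
expected stopper px [321.78303642 220.54069413]
```

View pics/w2.png

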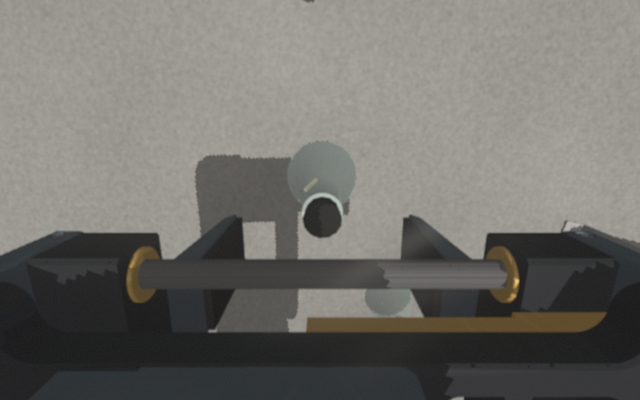

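The wrist view shows the stopper at (322,217), against an expected (322,220). It sits centred between the fingers, so I'll go down and close.

```bash
python3 -m crank '[{"dx":0,"dy":0,"dz":-0.03,"yaw":0},{"dx":0,"dy":0,"dz":-0.03,"yaw":0},{"dx":0,"dy":0,"dz":-0.03,"yaw":0},{"dx":0,"dy":0,"dz":-0.023,"yaw":0},{"dx":0,"dy":0,"dz":0,"yaw":0}]' 1
python3 -m crank '[{"dx":0,"dy":0,"dz":0,"yaw":0},{"dx":0,"dy":0,"dz":0,"yaw":0},{"dx":0,"dy":0,"dz":0,"yaw":0},{"dx":0,"dy":0,"dz":0,"yaw":0},{"dx":0,"dy":0,"dz":0,"yaw":0},{"dx":0,"dy":0,"dz":0,"yaw":0}]' 0 20
```

```text
time_s: 3.08
ee_pos: [557.7, 277.1, 130.6]
ee_rot: [180.0, 0.2, 23.5]
force: [-0.7, 0.5, 0.1]
gripper_width: 91.1
gripper_force: 0.0
time_s: 3.82
ee_pos: [558.9, 279.5, 131.5]
ee_rot: [180.0, 0.0, 23.6]
force: [-0.8, -0.3, 0.0]
gripper_width: 33.9
gripper_force: 0.0
```

```bash
python3 -m crank '[{"dx":0,"dy":0,"dz":0,"yaw":0},{"dx":0,"dy":0,"dz":0,"yaw":0},{"dx":0,"dy":0,"dz":0,"yaw":0}]' 
python3 -m crank '[{"dx":0,"dy":0,"dz":0.01,"yaw":0},{"dx":0,"dy":0,"dz":0.015,"yaw":0},{"dx":0,"dy":0,"dz":0.01,"yaw":0},{"dx":0,"dy":0,"dz":0,"yaw":0}]'
```

```text
time_s: 4.2
ee_pos: [558.9, 279.5, 131.5]
ee_rot: [-180.0, 0.0, 23.6]
force: [1.1, 0.4, -0.2]
gripper_width: 31.4
gripper_force: 20.0
time_s: 4.7
ee_pos: [559.5, 279.7, 160.8]
ee_rot: [180.0, -0.1, 23.6]
force: [0.1, 0.2, -2.8]
gripper_width: 31.5
gripper_force: 20.0
```

The flask is held. I'll lift it clear of everything (underside at about 148 mm) and carry it to a point 150 mm in front of the bay.

```bash
python3 -m crank '[{"dx":0,"dy":0,"dz":0.02,"yaw":0},{"dx":0,"dy":0,"dz":0.04,"yaw":0},{"dx":0,"dy":0,"dz":0.04,"yaw":0},{"dx":0,"dy":0,"dz":0.03,"yaw":0},{"dx":0,"dy":-0.01,"dz":0.02,"yaw":0},{"dx":-0.003,"dy":-0.02,"dz":0,"yaw":0},{"dx":-0.004,"dy":-0.035,"dz":0,"yaw":0},{"dx":-0.006,"dy":-0.047,"dz":0,"yaw":0},{"dx":-0.006,"dy":-0.047,"dz":0,"yaw":0},{"dx":-0.006,"dy":-0.047,"dz":0,"yaw":0}]' - 30
python3 -m crank '[{"dx":-0.007,"dy":-0.047,"dz":0,"yaw":0},{"dx":-0.007,"dy":-0.047,"dz":0,"yaw":0},{"dx":-0.007,"dy":-0.047,"dz":0,"yaw":0},{"dx":-0.007,"dy":-0.047,"dz":0,"yaw":0},{"dx":-0.007,"dy":-0.047,"dz":0,"yaw":0},{"dx":-0.007,"dy":-0.047,"dz":0,"yaw":0},{"dx":-0.007,"dy":-0.047,"dz":0,"yaw":0},{"dx":-0.007,"dy":-0.047,"dz":0,"yaw":0},{"dx":-0.007,"dy":-0.047,"dz":0,"yaw":0},{"dx":-0.006,"dy":-0.03,"dz":0,"yaw":0}]'
```

```text
time_s: 5.95
ee_pos: [537.5, 112.3, 278.2]
ee_rot: [-180.0, 0.2, 23.6]
force: [0.8, -1.2, -2.4]
gripper_width: 30.9
gripper_force: 30.0
time_s: 7.2
ee_pos: [481.7, -249.6, 278.2]
ee_rot: [-179.9, 0.1, 23.5]
force: [-1.0, -0.8, -2.6]
gripper_width: 31.5
gripper_force: 30.0
```

```bash
python3 -m crank '[{"dx":-0.002,"dy":-0.025,"dz":0,"yaw":0},{"dx":-0.001,"dy":-0.02,"dz":-0.01,"yaw":0},{"dx":0,"dy":-0.005,"dz":-0.03,"yaw":0},{"dx":0,"dy":0,"dz":-0.04,"yaw":0},{"dx":0,"dy":0,"dz":-0.04,"yaw":0},{"dx":0,"dy":0,"dz":-0.03,"yaw":0},{"dx":0,"dy":0,"dz":-0.015,"yaw":0},{"dx":0,"dy":0,"dz":-0.005,"yaw":0},{"dx":0,"dy":0,"dz":0,"yaw":0},{"dx":0,"dy":0,"dz":0,"yaw":0}]'
python3 - <<'E'
from h import *
s=save('scene','s1'); t=save('top','t1')
cv2.imwrite('pics/st1.png',np.vstack([cv2.resize(s[120:400,60:400],None,fx=1.5,fy=1.5)[:,:,::-1][:, :510][:290],cv2.resize(t[130:330,340:550],(510,300))[:,:,::-1]]))
E
```

```text
time_s: 8.45
ee_pos: [481.9, -288.1, 144.5]
ee_rot: [179.9, -0.1, 23.6]
force: [0.4, 0.0, -1.7]
gripper_width: 31.4
gripper_force: 30.0
```

View pics/st1.png

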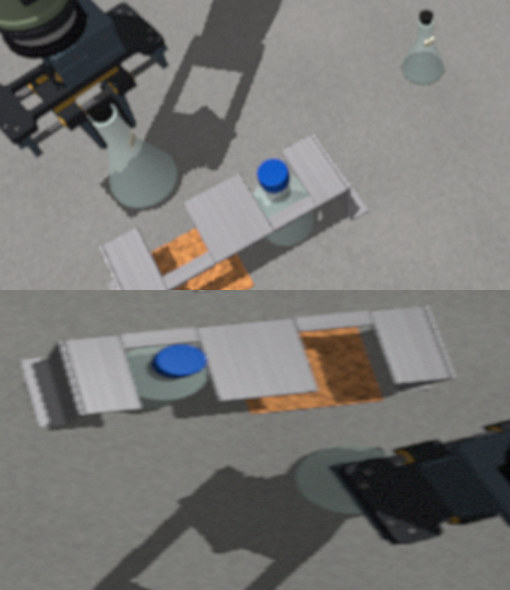

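The scene view shows the flask hanging in front of the bay with its base centred near full-frame pixel (154.5,238.5). I'll check that against the TCP to see if it's upright.

```bash
python3 -c "
from h import *
print(onz('scene',154.5,238.5,12), onz('top',340+342*210/510,130+190*200/300,12), proj('scene',[482,-288,12]),proj('scene',[482,-288,180]))
print('go',np.array([629,-259])-[482,-288])"
```

```text
[ 479.86247162 -290.33450409   12.        ] [ 479.4660133  -283.95867863   12.        ] [155.88480489 238.9877974 ] [125.00650485 191.68374309]
go [147  29]
```

It is upright. Moving in.

```bash
python3 -m crank '[{"dx":0.01,"dy":0.002,"dz":0,"yaw":0},{"dx":0.02,"dy":0.004,"dz":0,"yaw":0},{"dx":0.02,"dy":0.004,"dz":0,"yaw":0},{"dx":0.02,"dy":0.004,"dz":0,"yaw":0},{"dx":0.02,"dy":0.004,"dz":0,"yaw":0},{"dx":0.01,"dy":0.002,"dz":0,"yaw":0}]'
python3 -m crank '[{"dx":0.02,"dy":0.004,"dz":0,"yaw":0},{"dx":0.02,"dy":0.004,"dz":0,"yaw":0},{"dx":0.02,"dy":0.004,"dz":0,"yaw":0},{"dx":0.015,"dy":0.003,"dz":0,"yaw":0},{"dx":0.009,"dy":0.002,"dz":0,"yaw":0},{"dx":0,"dy":0,"dz":0,"yaw":0},{"dx":0,"dy":0,"dz":0,"yaw":0}]'
python3 - <<'E'
from h import *
s=save('scene','s2'); t=save('top','t2')
cv2.imwrite('pics/st2.png',np.vstack([cv2.resize(s[190:370,90:340],(500,360))[:,:,::-1],cv2.resize(t[130:230,340:540],(500,250))[:,:,::-1]]))
E
```

```text
time_s: 9.3
ee_pos: [562.6, -271.3, 143.3]
ee_rot: [180.0, -0.0, 23.6]
force: [1.1, -0.2, -2.5]
gripper_width: 31.2
gripper_force: 30.0
time_s: 10.18
ee_pos: [628.1, -258.2, 143.5]
ee_rot: [-180.0, 0.0, 23.6]
force: [-0.7, 0.3, -1.2]
gripper_width: 31.5
gripper_force: 30.0
```

View pics/st2.png

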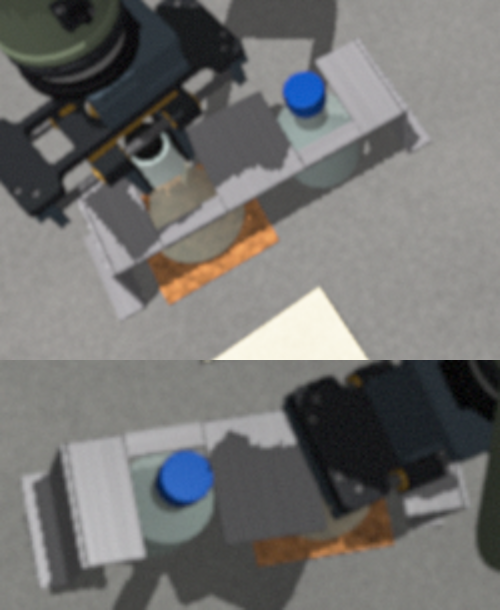

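The flask is in the bay over the mat, with its neck in the slot and no contact force. Lowering gently.

```bash
python3 -m crank '[{"dx":0,"dy":0,"dz":-0.0025,"yaw":0},{"dx":0,"dy":0,"dz":-0.0025,"yaw":0},{"dx":0,"dy":0,"dz":-0.0025,"yaw":0},{"dx":0,"dy":0,"dz":-0.0015,"yaw":0},{"dx":0,"dy":0,"dz":0,"yaw":0},{"dx":0,"dy":0,"dz":0,"yaw":0}]'
python3 -m crank '[{"dx":0,"dy":0,"dz":-0.001,"yaw":0},{"dx":0,"dy":0,"dz":0,"yaw":0},{"dx":0,"dy":0,"dz":0,"yaw":0}]'
python3 -m crank '[{"dx":0,"dy":0,"dz":-0.001,"yaw":0},{"dx":0,"dy":0,"dz":0,"yaw":0},{"dx":0,"dy":0,"dz":0,"yaw":0}]'
```

```text
time_s: 11.02
ee_pos: [628.6, -258.1, 136.4]
ee_rot: [180.0, -0.0, 23.6]
force: [0.5, -0.3, -2.5]
gripper_width: 31.3
gripper_force: 30.0
time_s: 11.4
ee_pos: [628.6, -258.2, 135.6]
ee_rot: [180.0, -0.0, 23.6]
force: [-0.7, -0.0, -1.9]
gripper_width: 30.8
gripper_force: 30.0
time_s: 11.78
ee_pos: [628.5, -258.2, 134.8]
ee_rot: [180.0, 0.0, 23.6]
force: [0.1, 0.5, -3.0]
gripper_width: 31.4
gripper_force: 30.0
```

```bash
python3 -m crank '[{"dx":0,"dy":0,"dz":-0.001,"yaw":0},{"dx":0,"dy":0,"dz":0,"yaw":0},{"dx":0,"dy":0,"dz":0,"yaw":0}]'
python3 -m crank '[{"dx":0,"dy":0,"dz":-0.001,"yaw":0},{"dx":0,"dy":0,"dz":0,"yaw":0},{"dx":0,"dy":0,"dz":0,"yaw":0}]'
```

```text
time_s: 12.15
ee_pos: [628.7, -258.1, 134.5]
ee_rot: [180.0, -0.0, 23.6]
force: [0.2, 0.8, 0.6]
gripper_width: 31.5
gripper_force: 30.0
time_s: 12.52
ee_pos: [628.8, -258.1, 134.5]
ee_rot: [180.0, -0.1, 23.6]
force: [-0.6, 0.9, 5.4]
gripper_width: 31.2
gripper_force: 30.0
```

The flask stands on the mat, as the contact height equals the grasp height plus 3 mm. Release and retreat upward.

```bash
python3 -m crank '[{"dx":0,"dy":0,"dz":0,"yaw":0},{"dx":0,"dy":0,"dz":0,"yaw":0},{"dx":0,"dy":0,"dz":0,"yaw":0},{"dx":0,"dy":0,"dz":0,"yaw":0},{"dx":0,"dy":0,"dz":0,"yaw":0},{"dx":0,"dy":0,"dz":0,"yaw":0}]' 0.9 
python3 -m crank '[{"dx":0,"dy":0,"dz":0.01,"yaw":0},{"dx":0,"dy":0,"dz":0.03,"yaw":0},{"dx":0,"dy":0,"dz":0.04,"yaw":0},{"dx":0,"dy":0,"dz":0.04,"yaw":0},{"dx":-0.05,"dy":0,"dz":0.02,"yaw":0},{"dx":-0.07,"dy":0,"dz":0,"yaw":0},{"dx":-0.07,"dy":0,"dz":0,"yaw":0},{"dx":-0.03,"dy":0,"dz":0,"yaw":0},{"dx":0,"dy":0,"dz":0,"yaw":0}]'
python3 - <<'E'
from h import *
s=save('scene','s3'); t=save('top','t3')
cv2.imwrite('pics/st3.png',np.vstack([cv2.resize(s[190:370,90:340],(500,360))[:,:,::-1],cv2.resize(t[130:230,340:540],(500,250))[:,:,::-1]]))
E
```

```text
time_s: 13.28
ee_pos: [628.6, -258.1, 133.1]
ee_rot: [180.0, 0.0, 23.6]
force: [0.5, 0.2, -0.8]
gripper_width: 82.1
gripper_force: 0.0
time_s: 14.4
ee_pos: [451.4, -258.2, 246.5]
ee_rot: [179.9, -0.1, 23.5]
force: [-0.5, -0.3, -0.1]
gripper_width: 82.6
gripper_force: 0.0
```

View pics/st3.png

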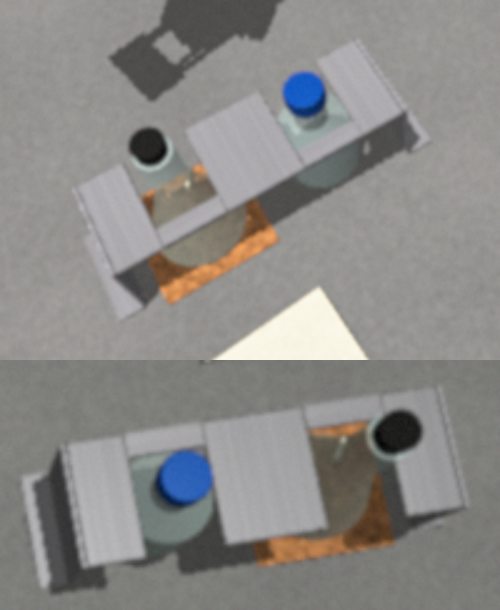

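The flask stands upright in the bay, with its stopper at full-frame scene pixel (164,263) and top pixel (499,160). The bottle has not moved. One numeric check, then hand in.

```bash
python3 -c "
from h import *
a=onz('scene',164,263,173);b=onz('top',498.8,159.6,173);print(a,b)
if max(np.hypot(*(p[:2]-[629,-259])) for p in (a,b))<12: print(ticket.job_done())"
```

```text
[ 632.67527033 -256.24443501  173.        ] [ 625.44703519 -256.7425196   173.        ]
the job is handed in; nothing more can be done
None
```

The large flask stands upright on the cork mat in the free bay, its axis about 5 mm or less from the mat's measured centre. The small flask and the bottle were not touched, and the job was handed in at about 14.5 s; no verdict was returned.

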